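Fish the tube tray out from under the shelf with the hooked rod

ROBOT

A 6-joint arm with a two-finger parallel gripper is mounted at the origin on the work surface. World frame = base frame: x ahead of the robot, y to its left, z up, the work surface at z = 0. Lengths are in m, angles in degrees, forces in N, time in s.
With the tool pointing down it reaches from about 0.275 to 0.825 m from the base axis. Payload 5.2 kg.
Tool frame: the origin (TCP) lies at the very end of the fingers, on their centre line; the grasp point (between the pads) lies 19 mm behind it; z points along the fingers, y is the line along which they close (so a half turn about z gives the same grasp; the last joint's range is limited). The gripper opens to 93 mm and grips with 3 to 60 N. Pads are 15 mm wide; open, the fingers measure 128 mm over their backs; the gripper's body (75 mm by 188 mm) begins 65 mm behind the grasp point.
Start: joints at [57.135, 14.817, 87.949, -0, 77.235, -11.62], TCP at [0.199, 0.513, 0.219] pointing down, gripper open.
Joint ranges: [-179.93, 179.93], [-52.35, 119.4], [10.71, 147.94], [-69.91, 249.91], [12.55, 155.21], [-178.61, 178.61]. Speed limits (degrees/s): [147.25, 147.25, 180, 180, 180, 180].

INTERFACE

Orientations are given as a 3x3 rotation matrix whose columns are the frame's x, y, z axes.
In Python, from station import manip, snapshot, calibration, job gives the robot as it stands. The module is installed in compiled form; this text tells all that it offers.
- The arm moves only by the tool servo_tool, never from a script. Its argument "deltas" is text: rows parted by semicolons, each of 5 numbers parted by spaces: the closure, from -1 (fully open) to 1 (shut), then the shift along the tool's x, y, z as a fraction of full scale, then the turn about the tool's z as a fraction of full scale. A call has 1 to 12 rows; each row shifts and turns the commanded pose from where the row before left it, along the tool's axes as they then stand; what a row does not reach is not made up. Full scale, the value 1, is 25 cm for a shift and 360 degrees for a turn. A row lasts 1/8 s, in which the tool goes at most 62.5 mm and 10.7 degrees, less where a joint would pass 70% of its speed; a pose out of reach is approached as far as the arm can. A call with a number of a shift or a turn outside -1 to 1 is refused whole. A call with a gripper value outside its range is refused whole. The fingers move at their own pace and stop on an object; the grip force is fixed at half the most. Time passes only in rows, so rows that do not move let the fingers close. It gives the time, the measured TCP pose, the force, the opening and the grip force at its end, in the units of the state.
- manip.state(): the state, without advancing time (a new reading comes with each control period).
- snapshot(name): name is "side" or "top"; returns (picture, depth): 400x640x3 uint8, blue, green, red; 400x640 float32, m along the optical axis (not along the pixel's ray), 0 where there is no reading.
- calibration(name): a dict with "camera_matrix" (3x3 intrinsics, pixels), "origin" and "orientation" of the camera in the world. Camera axes: x right, y down, z forward; pixel columns grow to the right and rows downward; lengths in m; the calibration is good to about 2 mm. A picture is of the moment at which its call begins. calibration takes no time and is no camera call.
- job.job_done(): hands the job in; it is judged then, once.
The state is a dict: "clock": time; "qpos": joint angles; "qvel": joint speeds; "joint_torque": joint torques, N m; "tool_pos": TCP position; "orientation": TCP orientation; "force": force on the tool from outside, world axes, zero at the start; "moment": the same for the moment, N m; "width": finger opening in m; "gripper_force": force on a finger pad.
Only numpy, scipy, OpenCV 4.12 (cv2) and the standard library are available. Lean on these libraries where they do the work, as an engineer would, in place of code of your own. Each camera call takes 0.05 s, during which the arm holds its last target. There are 200 camera calls.

TASK

The sample-tube tray has been shoved too far back under the white shelf and its pull eye is out of reach. Take the hooked rod, feel under the ledge for the eye, catch it and gently pull the tray forward to its stop with the hook alone (no fingers on the shelf or the tray), then unhook and lay the rod back on the table, hook pointing down as you found it and clear of the tray, and let go. Leave the bottle, cup and carton where they are.

Things in the scene. Friction and masses are not known exactly. Their poses are not given: they have to be found in the camera images.
- riser: White steel table shelf, fixed: slab 270 (y) x 150 (x) x 12 mm, underside 95 mm over the table; side panels' inner faces at y = +-123 mm. A carton (to 162 mm high, from 78 mm behind the front edge) and tubes lie on it. Origin: on the table below the middle of the ledge's front edge; x points level in under the ledge, away from the robot, z up. Over 25 N from the hook damages shelf, tray or eye.
- tray_plate (a point): Middle of the upper edge, 80 mm over the table, of the upright front plate of the grey tube tray (190 wide, 170 mm long). The tray runs under the shelf; its rear with red-capped tubes sticks out of the far side, the plate (6 to 80 mm high) faces the robot under the ledge, at x = 90 mm minus the joint value in the shelf's frame. The space before the plate is empty but for the eye.
- clamp_bar (a point): Middle of the slotted bar on the plate's front face, 26 mm high (axes as the shelf's). The hidden eye is clamped to it with its middle anywhere up to 40 mm left or right of this point: find it by touch; a few newtons do not shift it. It is a level U of 6 mm bar (23 to 29 mm high) sticking out 30 mm towards the robot, 32 mm wide outside, 20 inside, 24 mm clear from plate to cross bar.
- tray (a joint): How far the tray has slid forward (towards the robot, -x of the shelf), in m: starts at 0 to 0.015, front stop at 0.100. The slide resists with about 5 N all the way and stays where it is left.
- hook: Loose hooked rod, about 0.2 kg, standing on its handle left or right of the shelf, hook down: wooden flat-bottomed box handle 110 long (x) x 22 wide (y) x 44 mm high; an 8 mm steel rod runs from it along +x at 36 mm height and turns straight down at x = 135 mm, ending level with the handle's underside. Origin: centre of the handle's underside; x along the rod to the hook, z up.
- hook_tip (a point): Lowest point of the hook's downturned end (8 mm thick, round end), 135 mm ahead (+x) of the handle's origin and level with its underside. The free end below the rod is 32 mm long.
- bottle: Bystander: clear bottle with white cap, 64 mm across, 160 mm high; origin at the centre of its underside, z up.
- cup: Bystander: white cup, 72 mm across, 90 mm high; origin at the centre of its underside, z up.
- carton: Bystander: cardboard carton 100 x 130 x 70 mm; origin at the centre of its underside, z up.
Things that resemble listed ones, but are neither listed nor needed, are in the scene too. There is more than one size of the hook; the job needs the smaller.

How it is judged:
By the outcome, as a careful person would: the job done as asked, in the order asked, and still so for the second after the job is handed in, with the robot touching nothing.
It also fails if it takes over 72 s, if anything falls off the work surface, if the arm or the gripper's body presses on something with over 40 N, if the wrist force passes 120 N, or if a joint passes its speed limit or range.

## Working session

There is one attempt and no reset: what is moved stays moved. The work goes in short steps, Python scripts to look and compute and a tool call to move; the robot and the scene stay as the last step left them, time stands still between calls to the robot, and variables do not carry over. Pictures are saved under pics/ and viewed, at most 13 in all, crops included, and the job is handed in when it is done.

Besides the shell and the picture viewer there is one more tool, called in YAML: its name, and indented under it one key for each argument. servo_tool: Moves the arm, as the interface text tells. Its arguments: {"type":"object","properties":{"deltas":{"type":"string"}},"required":["deltas"]}

```bash
mkdir -p pics; cat > h.py <<'E'
import numpy as np, cv2
from station import manip, snapshot, calibration, job
def pts(name,d):
    c=calibration(name);K=np.array(c["camera_matrix"]);R=np.array(c["orientation"]);o=np.array(c["origin"])
    v,u=np.mgrid[0:400,0:640]
    r=np.stack([(u-K[0,2])/K[0,0],(v-K[1,2])/K[1,1],np.ones_like(u,float)],-1)*d[...,None]
    return r@R.T+o
E
python3 - <<'E'
from h import *
for n in("side","top"):
    p,d=snapshot(n);cv2.imwrite(f"pics/{n}0.png",p);np.save(f"{n}0.npy",d)
    c=calibration(n);print(n,c)
s=manip.state();print(s)
E
```

```text
side {'camera_matrix': array([[466.88595072,   0.        , 321.36042593],
       [  0.        , 466.88595072, 186.01326513],
       [  0.        ,   0.        ,   1.        ]]), 'origin': array([-0.33135547, -0.83771389,  0.87091471]), 'orientation': array([[ 0.72102935, -0.39772894,  0.56738732],
       [-0.69269749, -0.39373327,  0.6042717 ],
       [-0.01693708, -0.82872541, -0.55939909]])}
top {'camera_matrix': array([[472.44596532,   0.        , 325.2207773 ],
       [  0.        , 472.44596532, 188.06731015],
       [  0.        ,   0.        ,   1.        ]]), 'origin': array([0.18053302, 0.0155664 , 1.58015856]), 'orientation': array([[-0.0184087 , -0.98288836,  0.1832801 ],
       [-0.99981834,  0.01900236,  0.0014832 ],
       [-0.00494058, -0.1832195 , -0.98305962]])}
{'clock': 0.1, 'qpos': array([ 5.71357543e+01,  1.48531365e+01,  8.80012400e+01, -6.74684028e-04,
        7.72358911e+01, -1.16188141e+01]), 'qvel': array([-0.03889485,  0.01008611, -0.17744242, -0.13674724,  0.06283081,
        0.0031136 ]), 'joint_torque': array([ 1.62951052e-03, -4.38203466e+01, -2.84645820e+01,  7.18356203e-02,
        3.62373807e-02, -7.48977072e-05]), 'tool_pos': array([0.19901487, 0.51222675, 0.21794413]), 'orientation': array([[-9.32037581e-01,  3.62360638e-01, -8.45280888e-04],
       [ 3.62361495e-01,  9.32036683e-01, -1.32955853e-03],
       [ 3.06053118e-04, -1.54549576e-03, -9.99998759e-01]]), 'force': array([-0.05706107,  0.6133034 , -0.526072  ]), 'moment': array([-0.021638  ,  0.01728412,  0.01254707]), 'gripper_force': 0.0, 'width': 0.093232482469061}
```

View pics/side0.png

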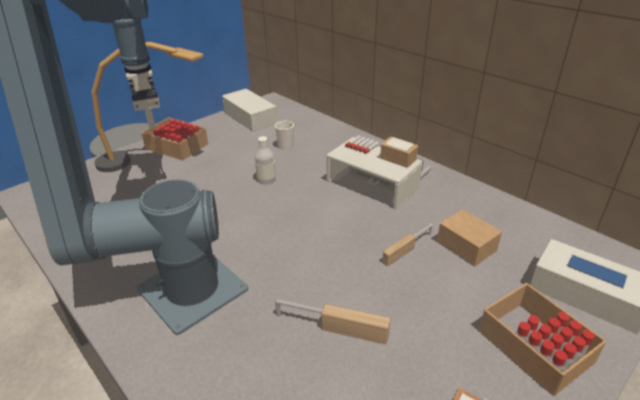

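View pics/top0.png

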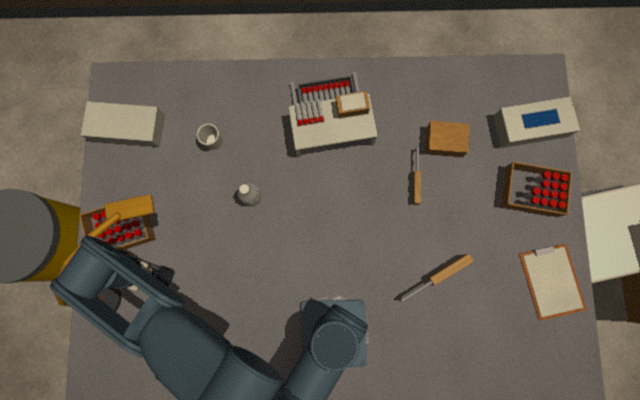

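The side view shows the shelf at (375,170), the small hook at (410,243) with its tip at (431,229), and the carton at (470,236). In the top view the shelf is at (333,125), the small hook at (417,180) with its tip at (415,150), and the bigger decoy hook at (437,277). I'll measure the hook and shelf next.

```bash
python3 - <<'E'
from h import *
d=np.load("top0.npy");p=cv2.imread("pics/top0.png");X=pts("top",d)
ds=np.load("side0.npy");XS=pts("side",ds)
def box(m,lab):
    q=X[m][:,:2].astype(np.float32); print(lab,m.sum(),cv2.minAreaRect(q*1000), np.median(X[m][:,2]))
U=np.zeros((400,640),bool);
def roi(a,b,c,e): m=np.zeros((400,640),bool);m[b:e,a:c]=1;return m
z=X[...,2]
print("table z",np.median(z[roi(200,220,300,260)]))
m=roi(405,165,430,212)&(z>.025)&(z<.06);box(m,"handle")
m2=roi(405,140,425,172)&(z>.018)&(z<.06);box(m2,"rod");print(np.round(X[m2],3)[::8])
m=roi(280,85,385,160)&(z>.098)&(z<.118);box(m,"slab")
q=X[m]; 
# front edge: min x per y bin
for y in np.arange(-.2,.15,.02):
    k=q[abs(q[:,1]-y)<.01]
    if len(k):print(round(y,2),np.round(k[:,0].min(),4),np.round(k[:,0].max(),4))
m=roi(425,115,475,160)&(z>.03);box(m,"carton")
# side view hook
zs=XS[...,2];m=roi(375,222,437,268)&(zs>.025)&(zs<.06);q=XS[m];print("side hook",cv2.minAreaRect((q[:,:2]*1000).astype(np.float32)),len(q))
big=cv2.resize(p[70:220,270:480],None,fx=3.8,fy=3.8,interpolation=cv2.INTER_CUBIC);cv2.imwrite("pics/c1.png",big[:600])
E
```

```text
table z -6.601046258503107e-05
handle 247 ((476.11767578125, -287.1628723144531), (21.753341674804688, 132.53958129882812), 86.84608459472656) 0.042291835162791
rod 57 ((561.0645141601562, -291.1889953613281), (85.90728759765625, 16.62099838256836), 1.3462378978729248) 0.0377751661744421
[[ 0.601 -0.293  0.044]
 [ 0.597 -0.293  0.022]
 [ 0.581 -0.296  0.04 ]
 [ 0.569 -0.296  0.034]
 [ 0.554 -0.294  0.04 ]
 [ 0.542 -0.295  0.032]
 [ 0.526 -0.292  0.043]
 [ 0.521 -0.3    0.034]]
slab 2683 ((676.2442016601562, -10.119644165039062), (153.95169067382812, 270.9187316894531), 7.699199199676514) 0.10689986359839243
-0.16 0.6234 0.6469
-0.14 0.6179 0.7676
-0.12 0.6143 0.7676
-0.1 0.6136 0.6966
-0.08 0.6101 0.6927
-0.06 0.607 0.6897
-0.04 0.605 0.6881
-0.02 0.6023 0.7541
-0.0 0.5993 0.7498
0.02 0.5933 0.7488
0.04 0.5923 0.7445
0.06 0.5887 0.7429
0.08 0.5861 0.7406
0.1 0.5843 0.7387
0.12 0.5838 0.7327
0.14 0.7151 0.729
carton 1324 ((411.78485107421875, -244.28012084960938), (159.74887084960938, 677.104736328125), 54.942657470703125) 0.06872805818515915
side hook ((507.2113342285156, -292.5991516113281), (25.756521224975586, 199.85128784179688), 86.73225402832031) 427
```

View pics/c1.png

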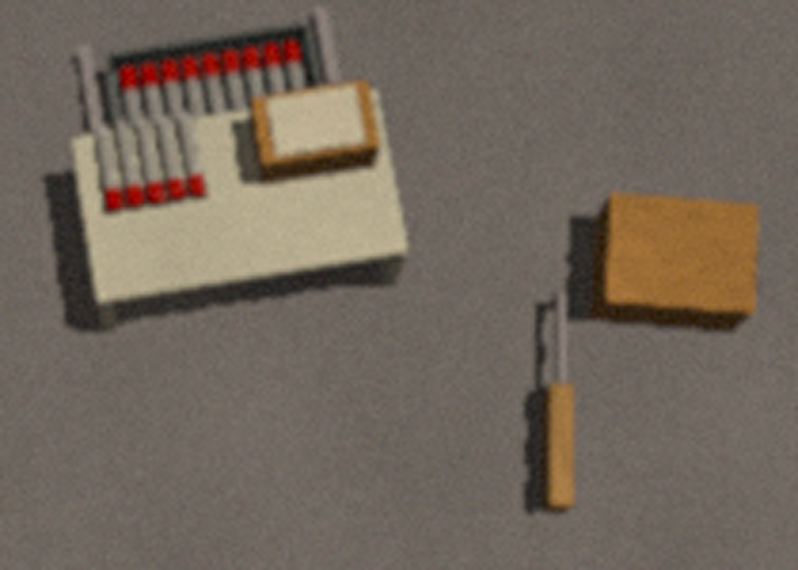

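The crop shows the small hook upright with its handle at crop (561,445) and its tip at (560,295). The carton is clear to the right of the rod, and the shelf is yawed about 8°. Next I'll fit the hook more precisely and look under the ledge from the side camera.

```bash
python3 - <<'E'
from h import *
p=cv2.imread("pics/side0.png");ds=np.load("side0.npy");XS=pts("side",ds)
d=np.load("top0.npy");X=pts("top",d);pt=cv2.imread("pics/top0.png")
# handle by colour top
for n,P,Q,(a,b,c,e) in(("top",pt,X,(400,135,428,215)),("side",p,XS,(370,222,440,270))):
    hsv=cv2.cvtColor(P,cv2.COLOR_BGR2HSV);m=np.zeros((400,640),bool);m[b:e,a:c]=1
    w=m&(hsv[...,1]>90)&(Q[...,2]>.037)&(Q[...,2]<.052)
    q=Q[w]; c0=q[:,:2].mean(0);u=np.linalg.svd(q[:,:2]-c0)[2][0];u*=np.sign(u[0]);t=(q[:,:2]-c0)@u
    print(n,w.sum(),c0,np.degrees(np.arctan2(u[1],u[0])),np.sort(t)[[2,-3]],cv2.minAreaRect((q[:,:2]*1000).astype(np.float32)))
    w=m&(hsv[...,1]<70)&(Q[...,2]>.02)&(Q[...,2]<.05);q=Q[w]; print(" rod",w.sum(),q.mean(0),q[:,0].max(),q[q[:,0].argmax()], np.polyfit(q[:,0],q[:,1],1))
o=np.array([.6017,-.0203]);th=np.radians(7.7);ex=np.array([np.cos(th),np.sin(th)]);ey=np.array([-ex[1],ex[0]])
S=np.dstack([(XS[...,:2]-o)@ex,(XS[...,:2]-o)@ey,XS[...,2]])
w=(S[...,0]>.015)&(S[...,0]<.1)&(abs(S[...,1])<.115)&(S[...,2]>.01)&(S[...,2]<.09)
print(w.sum());print(np.round(S[w],3))
f=cv2.resize(p[125:215,310:440],None,fx=6,fy=6,interpolation=cv2.INTER_CUBIC)
f=np.clip(f.astype(float)*1.8,0,255).astype(np.uint8);cv2.imwrite("pics/c2.png",f)
E
```

```text
top 198 [ 0.46393344 -0.28661065] -2.911023452987807 [-0.05248659  0.05457242] ((465.23968505859375, -286.1031494140625), (20.85223960876465, 108.8940200805664), 87.18466186523438)
 rod 52 [ 0.55991992 -0.29345604  0.03732392] 0.6042016145757433 [ 0.60420161 -0.29848805  0.03300169] [-0.02777078 -0.27790662]
side 147 [ 0.45718158 -0.29429359] -3.2438613512863803 [-0.04700282  0.05160901] ((460.9034729003906, -291.950927734375), (21.119192123413086, 103.1073226928711), 87.3024673461914)
 rod 86 [ 0.55288606 -0.29662792  0.03542345] 0.6071541097063954 [ 0.60715411 -0.29514867  0.0321905 ] [-0.10600652 -0.23801839]
413
[[ 0.094  0.112  0.018]
 [ 0.074  0.089  0.037]
 [ 0.074  0.085  0.038]
 ...
 [ 0.02  -0.115  0.018]
 [ 0.021 -0.111  0.012]
 [ 0.021 -0.114  0.014]]
```

View pics/c2.png

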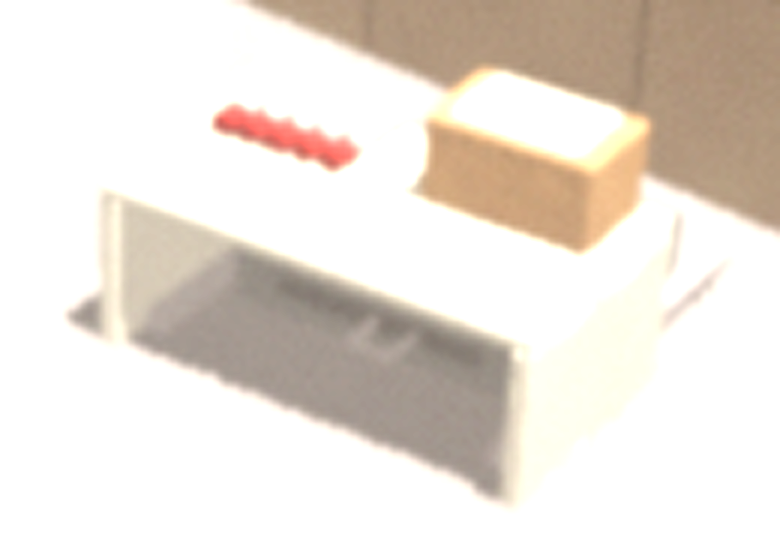

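The brightened crop shows the eye. Its U is at crop (350–412, 320–362), with the cross bar from about (352,346) to (400,361), the left arm up to (378,320) and the right arm up to (412,338). I'll cast those pixels onto the z = 26 mm plane.

```bash
python3 - <<'E'
from h import *
c=calibration("side");K=c["camera_matrix"];R=c["orientation"];o=c["origin"]
o2=np.array([.6017,-.0203]);th=np.radians(7.7);ex=np.array([np.cos(th),np.sin(th)]);ey=np.array([-ex[1],ex[0]])
def ray(u,v,z):
    r=R@np.linalg.inv(K)@np.array([u,v,1]);return o+r*(z-o[2])/r[2]
for a,b,z in((352,346,.026),(400,361,.026),(378,320,.026),(412,338,.026),(382,342,.026),(105,192,.107),(517,345,.107),(120,340,0),(515,505,0)):
    P=ray(310+(a+.5)/6-.5,125+(b+.5)/6-.5,z);q=P[:2]-o2;print((a,b),np.round(P,4),"shelf",np.round([q@ex*1000,q@ey*1000],1))
X=pts("side",np.load("side0.npy"));S=np.dstack([(X[...,:2]-o2)@ex,(X[...,:2]-o2)@ey,X[...,2]])*1000
for y in range(-100,120,10):
    w=(abs(S[...,1]-y)<5)&(S[...,0]>30)&(S[...,0]<110)&(S[...,2]>10)&(S[...,2]<60)
    if w.any():print(y,w.sum(),np.round(S[w][:,[0,2]]).astype(int).tolist()[:12])
E
```

```text
(352, 346) [ 0.6486 -0.018   0.026 ] shelf [46.7 -4. ]
(400, 361) [ 0.6557 -0.0461  0.026 ] shelf [ 50.1 -32.8]
(378, 320) [ 0.6781 -0.011   0.026 ] shelf [77. -1.]
(412, 338) [ 0.6775 -0.036   0.026 ] shelf [ 73.  -25.7]
(382, 342) [ 0.663 -0.027  0.026] shelf [ 59.8 -14.8]
(105, 192) [0.574  0.0967 0.107 ] shelf [-11.8 119.6]
(517, 345) [ 0.6121 -0.1535  0.107 ] shelf [  -7.5 -133.4]
(120, 340) [0.5915 0.1041 0.    ] shelf [  6.6 124.6]
(515, 505) [ 0.6262 -0.1507  0.    ] shelf [   6.8 -132.5]
-90 1 [[76, 36]]
-80 20 [[74, 38], [76, 38], [78, 37], [76, 34], [77, 35], [78, 29], [82, 27], [75, 26], [76, 26], [81, 24], [78, 21], [75, 24]]
-70 20 [[73, 41], [76, 37], [80, 35], [78, 32], [76, 34], [75, 30], [78, 30], [79, 30], [80, 23], [77, 26], [82, 24], [74, 22]]
-60 20 [[78, 35], [78, 36], [76, 33], [78, 32], [79, 33], [79, 26], [72, 33], [79, 30], [72, 27], [73, 27], [75, 28], [77, 27]]
-50 17 [[79, 35], [79, 36], [77, 32], [79, 31], [77, 34], [74, 30], [76, 30], [77, 30], [74, 26], [76, 26], [82, 23], [76, 20]]
-40 17 [[75, 37], [79, 36], [73, 34], [80, 29], [80, 31], [82, 31], [
[... 1228 characters left out ...]
], [76, 34], [77, 35], [73, 33], [76, 32], [74, 27], [73, 30], [74, 24], [77, 17], [75, 20], [72, 15]]
70 20 [[72, 36], [80, 32], [78, 35], [74, 31], [76, 31], [71, 29], [80, 24], [81, 25], [71, 23], [75, 22], [79, 21], [77, 23]]
80 20 [[74, 38], [72, 35], [77, 34], [74, 37], [79, 35], [75, 30], [73, 33], [82, 27], [74, 26], [76, 26], [83, 23], [75, 22]]
90 8 [[74, 37], [78, 30], [78, 25], [76, 23], [76, 19], [76, 15], [73, 13], [79, 10]]
100 19 [[87, 17], [69, 18], [76, 14], [83, 11], [61, 18], [70, 14], [60, 14], [65, 12], [50, 14], [55, 12], [59, 11], [31, 21]]
110 32 [[104, 17], [94, 18], [102, 14], [87, 16], [91, 15], [92, 16], [94, 16], [81, 15], [84, 15], [82, 18], [87, 16], [68, 19]]
```

servo_tool:
  deltas: "-1 0 0 0 -0.0253; -1 0 0 0 -0.0253; -1 -0.093 -0.2 0 0; -1 -0.093 -0.2 0 0; -1 -0.093 -0.2 0 0; -1 -0.093 -0.2 0 0; -1 -0.093 -0.2 0 0; -1 -0.093 -0.2 0 0; -1 -0.093 -0.2 0 0; -1 -0.093 -0.2 0 0; -1 -0.093 -0.2 0 0; -1 -0.093 -0.2 0 0"

```text
clock: 1.6
tool_pos: [0.4052, -0.0007, 0.2186]
orientation: [[-0.999, 0.053, 0.0], [0.053, 0.999, 0.0], [-0.0, 0.0, -1.0]]
force: [1.2, -0.5, 0.6]
width: 0.0928
gripper_force: 0.0
```

servo_tool:
  deltas: "-1 -0.062 -0.19 0 0; -1 -0.062 -0.19 0 0; -1 -0.062 -0.19 0 0; -1 -0.062 -0.19 0 0; -1 -0.062 -0.19 0 0; -1 -0.062 -0.19 0 0; -1 0 0 0 0; -1 0 0 0.2 0; -1 0 0 0.2 0; -1 0 0 0.1 0; -1 0 0 0 0"

```text
clock: 2.98
tool_pos: [0.4812, -0.286, 0.0916]
orientation: [[-0.999, 0.052, -0.004], [0.052, 0.999, 0.004], [0.004, 0.004, -1.0]]
force: [-0.2, -0.3, -0.6]
width: 0.0933
gripper_force: 0.0
```

```bash
python3 - <<'E'
from h import *
p,d=snapshot("side");cv2.imwrite("pics/c3.png",cv2.resize(p[180:290,340:480],None,fx=5,fy=5,interpolation=cv2.INTER_CUBIC))
s=manip.state();print(s["tool_pos"],s["force"],s["moment"])
E
```

```text
[ 0.48233581 -0.28716088  0.09333675] [ 0.00918575 -1.04866837  0.2575384 ] [-0.01863527  0.01498309  0.03288221]
```

View pics/c3.png

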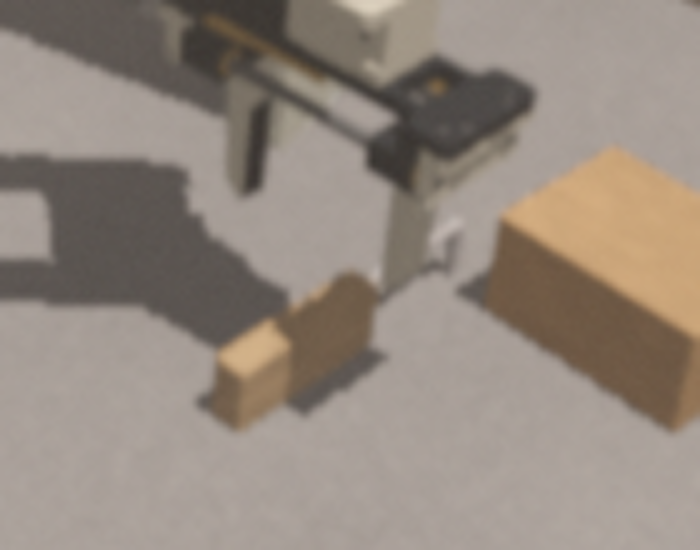

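The open fingers straddle the handle (crop (300,350)) and the carton at (600,280) is clear, so I'll go down and grip.

servo_tool:
  deltas: "-1 0 -0.012 0.15 0; -1 0 0 0.12 0; -1 0 0 0.06 0; -1 0 0 0.015 0; -1 0 0 0 0; 1 0 0 0 0; 1 0 0 0 0; 1 0 0 0 0; 1 0 0 0 0; 1 0 0 0 0; 1 0 0 0 0"

```text
clock: 4.4
tool_pos: [0.4826, -0.2915, 0.0073]
orientation: [[-0.999, 0.053, -0.0], [0.053, 0.999, 0.0], [0.0, 0.0, -1.0]]
force: [1.0, 1.7, 0.3]
width: 0.0373
gripper_force: 0.0
```

servo_tool:
  deltas: "1 0 0 0 0; 1 0 0 0 0; 1 0 0 0 0"

```text
clock: 4.78
tool_pos: [0.4826, -0.2912, 0.0073]
orientation: [[-0.999, 0.053, -0.0], [0.053, 0.999, 0.0], [0.0, 0.0, -1.0]]
force: [-0.2, 0.5, 0.6]
width: 0.022
gripper_force: 30.0
```

servo_tool:
  deltas: "1 0 0 -0.04 0; 1 0 0 -0.1 0; 1 0 0 -0.14 0; 1 0 0 -0.1 0; 1 0 0 -0.05 0; 1 0 0 0 -0.01; 1 0 0 0 -0.01; 1 0 0 0 -0.0097; 1 0 0 0 0"

```text
clock: 5.9
tool_pos: [0.4823, -0.2912, 0.1145]
orientation: [[-0.991, -0.133, -0.001], [-0.133, 0.991, 0.001], [0.001, 0.001, -1.0]]
force: [-0.1, 1.0, -1.6]
width: 0.0219
gripper_force: 30.0
```

servo_tool:
  deltas: "1 -0.008 0.06 0 0; 1 -0.008 0.12 0 0; 1 -0.008 0.15 0 0; 1 -0.008 0.15 0 0; 1 -0.008 0.15 0 0; 1 -0.008 0.12 0 0; 1 0 0.1 0 0; 1 0 0.06 0 0; 1 0 0.036 0 0; 1 0 0 0 0; 1 0 0 0 0"

```text
clock: 7.28
tool_pos: [0.4633, -0.0561, 0.1149]
orientation: [[-0.991, -0.133, 0.0], [-0.133, 0.991, -0.0], [-0.0, -0.0, -1.0]]
force: [0.2, 0.6, -0.9]
width: 0.022
gripper_force: 30.0
```

servo_tool:
  deltas: "1 0 0 0.1 0; 1 0 0 0.1 0; 1 0 0 0.06 0; 1 0 0 0.024 0; 1 0 0 0 0; 1 0 0 0 0"

```text
clock: 8.02
tool_pos: [0.4636, -0.0559, 0.0445]
orientation: [[-0.991, -0.133, 0.001], [-0.133, 0.991, -0.0], [-0.001, -0.001, -1.0]]
force: [-0.9, -0.2, -1.3]
width: 0.0224
gripper_force: 30.0
```

```bash
python3 - <<'E'
from h import *
p,d=snapshot("side");t,dt=snapshot("top");np.save("s1.npy",d);np.save("t1.npy",dt);cv2.imwrite("s1raw.png",p);cv2.imwrite("t1raw.png",t)
f=cv2.resize(p[120:240,280:440],None,fx=5,fy=5,interpolation=cv2.INTER_CUBIC)
f=np.clip(f.astype(float)*1.7,0,255).astype(np.uint8)
cv2.imwrite("pics/c4.png",f)
s=manip.state();print(s["tool_pos"],s["force"],s["moment"])
E
```

```text
[ 0.46358332 -0.05574777  0.04453974] [-0.85441886  0.21970617 -1.11467585] [ 0.03839729 -0.00180572  0.04674127]
```

View pics/c4.png

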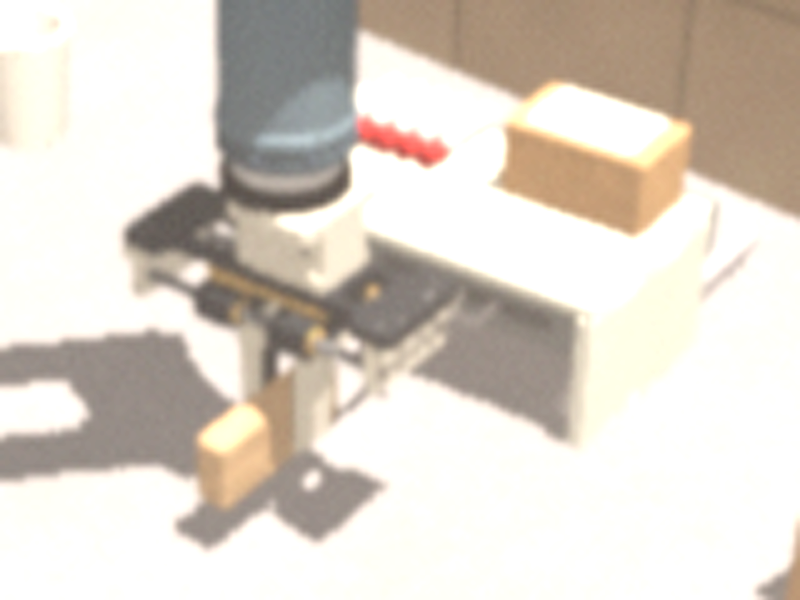

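The finger hides the tip. Only the rod at crop (355,400) and the eye's right arm at (485,310) can be seen, so I'll use the top view's depth for the rod and the shelf's front edge.

```bash
python3 - <<'E'
from h import *
t=cv2.imread("t1raw.png");X=pts("top",np.load("t1.npy"));XS=pts("side",np.load("s1.npy"))
for n,Q in(("top",X),("side",XS)):
    w=(Q[...,0]>.505)&(Q[...,0]<.615)&(abs(Q[...,1]+.045)<.05)&(Q[...,2]>.02)&(Q[...,2]<.094)
    q=Q[w];print(n,len(q));print(np.round(q[np.argsort(q[:,0])][::3],3).tolist())
    v,u=np.where(w);print(u.min() if len(u) else 0,u.max() if len(u) else 0,v.min() if len(v) else 0,v.max() if len(v) else 0)
f=cv2.resize(t[80:230,260:420],None,fx=5,fy=4,interpolation=cv2.INTER_CUBIC);cv2.imwrite("pics/c5.png",cv2.resize(t[80:200,260:420],None,fx=5,fy=5,interpolation=cv2.INTER_CUBIC))
E
```

```text
top 0
[]
0 0 0 0
side 13
[[0.507, -0.056, 0.072], [0.523, -0.049, 0.075], [0.528, -0.052, 0.074], [0.604, 0.002, 0.091], [0.611, -0.059, 0.093]]
347 371 168 193
```

View pics/c5.png

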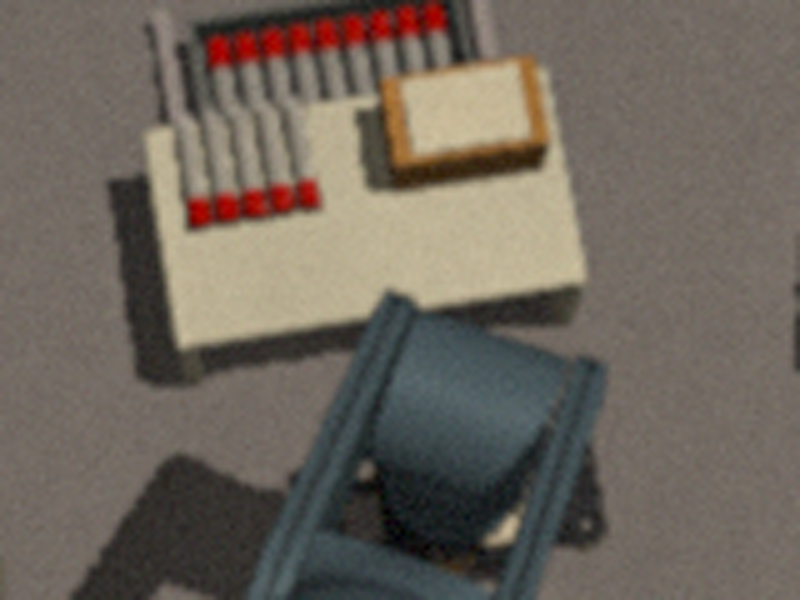

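The arm hides the tip from above too, so I'll finish by touch. I'm going in above the eye with the tip bottom at about 37 mm, towards the estimated hole at (0.670, -0.024).

servo_tool:
  deltas: "1 -0.05 0.015 0 0; 1 -0.08 0 0 0; 1 -0.08 0 0 0; 1 -0.05 0 0 0; 1 -0.04 0 0 0; 1 -0.03 0 0 0; 1 -0.02 0 0 0; 1 -0.015 0 0 0; 1 0 0 0 0; 1 0 0 0 0"

```text
clock: 9.38
tool_pos: [0.5527, -0.0396, 0.0439]
orientation: [[-0.991, -0.133, -0.0], [-0.133, 0.991, 0.0], [0.0, 0.0, -1.0]]
force: [0.4, -0.3, -1.5]
width: 0.0219
gripper_force: 30.0
```

```bash
python3 - <<'E'
from h import *
p,d=snapshot("side")
f=cv2.resize(p[130:230,310:430],None,fx=6,fy=6,interpolation=cv2.INTER_CUBIC)
f=np.clip(f.astype(float)*1.8,0,255).astype(np.uint8)
cv2.imwrite("pics/c6.png",f)
s=manip.state();print(s["tool_pos"],s["force"],s["moment"])
E
```

```text
[ 0.55269497 -0.03963235  0.04391694] [-0.09972616 -0.60404288 -1.54320315] [ 0.01984347 -0.02833371  0.04136712]
```

View pics/c6.png

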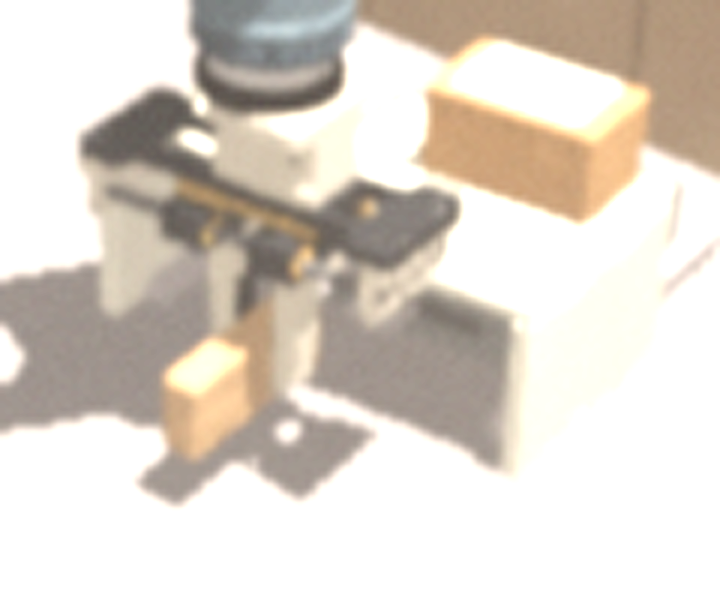

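The gripper hides the eye here (crop (430,300) is the shadowed plate), with nothing touching yet. I'll lower slowly and watch the force and moment.

servo_tool:
  deltas: "1 0 0 0.012 0; 1 0 0 0.012 0; 1 0 0 0.008 0; 1 0 0 0.006 0; 1 0 0 0 0"

```text
clock: 10.05
tool_pos: [0.5529, -0.0396, 0.0342]
orientation: [[-0.991, -0.133, -0.0], [-0.133, 0.991, 0.0], [0.0, 0.0, -1.0]]
force: [0.1, -0.3, -1.9]
width: 0.0219
gripper_force: 30.0
```

```bash
python3 -c "
from h import *
s=manip.state();print(s['tool_pos'],s['force'],s['moment'])"
```

```text
[ 0.55288176 -0.03955106  0.03424051] [ 0.14070145 -0.32085597 -1.88607364] [ 0.02776196 -0.01001833 -0.03333758]
```

servo_tool:
  deltas: "1 0 0 0.012 0; 1 0 0 0.012 0; 1 0 0 0.012 0; 1 0 0 0.012 0; 1 0 0 0 0"

```text
clock: 10.68
tool_pos: [0.5527, -0.0395, 0.0221]
orientation: [[-0.991, -0.133, -0.001], [-0.133, 0.991, 0.0], [0.001, 0.0, -1.0]]
force: [-0.3, -0.8, -1.0]
width: 0.0218
gripper_force: 30.0
```

```bash
python3 -c "
from h import *
s=manip.state();print(s['tool_pos'],s['force'],s['moment'])"
```

```text
[ 0.55271983 -0.03953231  0.02206228] [-0.28211756 -0.76785469 -1.00085392] [ 0.06632191  0.00536597 -0.00396941]
```

The tip is down at 15 mm with no contact. Now I'll pull back gently to feel for the cross bar.

servo_tool:
  deltas: "1 0.012 0 0 0; 1 0.012 0 0 0; 1 0.012 0 0 0; 1 0 0 0 0"

```text
clock: 11.18
tool_pos: [0.5443, -0.0409, 0.0227]
orientation: [[-0.991, -0.133, 0.001], [-0.133, 0.991, -0.0], [-0.001, -0.0, -1.0]]
force: [0.9, -0.0, -1.4]
width: 0.0221
gripper_force: 30.0
```

servo_tool:
  deltas: "1 0.012 0 0 0; 1 0.012 0 0 0; 1 0 0 0 0"

```text
clock: 11.55
tool_pos: [0.539, -0.0417, 0.0227]
orientation: [[-0.991, -0.133, 0.002], [-0.133, 0.991, -0.0], [-0.002, -0.001, -1.0]]
force: [4.1, 0.7, -2.8]
width: 0.0216
gripper_force: 30.0
```

servo_tool:
  deltas: "1 0.012 0 0 0; 1 0 0 0 0"

```text
clock: 11.8
tool_pos: [0.5358, -0.0422, 0.0227]
orientation: [[-0.991, -0.133, 0.002], [-0.133, 0.991, -0.0], [-0.001, -0.0, -1.0]]
force: [4.0, -0.2, -2.1]
width: 0.0217
gripper_force: 30.0
```

The eye is caught and the pull is steady at about 4–5 N. I'll keep pulling gently.

servo_tool:
  deltas: "1 0.014 0 0 0; 1 0.016 0 0 0; 1 0.016 0 0 0; 1 0.016 0 0 0; 1 0.016 0 0 0; 1 0.016 0 0 0; 1 0.016 0 0 0; 1 0.016 0 0 0; 1 0.016 0 0 0; 1 0.016 0 0 0"

```text
clock: 13.05
tool_pos: [0.497, -0.0477, 0.0228]
orientation: [[-0.991, -0.133, 0.002], [-0.133, 0.991, -0.001], [-0.002, -0.001, -1.0]]
force: [5.0, 0.7, -3.7]
width: 0.022
gripper_force: 30.0
```

servo_tool:
  deltas: "1 0.016 0 0 0; 1 0.016 0 0 0; 1 0.016 0 0 0; 1 0.016 0 0 0; 1 0.014 0 0 0; 1 0.01 0 0 0; 1 0 0 0 0"

```text
clock: 13.92
tool_pos: [0.4749, -0.0507, 0.0227]
orientation: [[-0.991, -0.133, 0.001], [-0.133, 0.991, -0.001], [-0.001, -0.001, -1.0]]
force: [3.5, -0.7, -3.0]
width: 0.022
gripper_force: 30.0
```

servo_tool:
  deltas: "1 0.012 0 0 0; 1 0.012 0 0 0; 1 0.01 0 0 0; 1 0.008 0 0 0; 1 0 0 0 0"

```text
clock: 14.55
tool_pos: [0.4645, -0.0521, 0.0227]
orientation: [[-0.991, -0.133, 0.001], [-0.133, 0.991, -0.001], [-0.001, -0.001, -1.0]]
force: [4.7, -1.4, -2.8]
width: 0.0219
gripper_force: 30.0
```

servo_tool:
  deltas: "1 0.008 0 0 0; 1 0.008 0 0 0; 1 0 0 0 0"

```text
clock: 14.92
tool_pos: [0.4605, -0.0526, 0.0227]
orientation: [[-0.991, -0.133, 0.001], [-0.133, 0.991, -0.001], [-0.001, -0.001, -1.0]]
force: [4.7, -1.9, -2.5]
width: 0.0221
gripper_force: 30.0
```

servo_tool:
  deltas: "1 0.006 0 0 0; 1 0.006 0 0 0; 1 0 0 0 0"

```text
clock: 15.3
tool_pos: [0.4577, -0.053, 0.0227]
orientation: [[-0.991, -0.133, 0.002], [-0.133, 0.991, -0.001], [-0.002, -0.001, -1.0]]
force: [5.5, -1.5, -2.6]
width: 0.0219
gripper_force: 30.0
```

servo_tool:
  deltas: "1 0.006 -0.003 0 0; 1 0.004 0 0 0; 1 0 0 0 0"

```text
clock: 15.68
tool_pos: [0.4574, -0.054, 0.0229]
orientation: [[-0.991, -0.133, 0.006], [-0.133, 0.991, -0.001], [-0.005, -0.001, -1.0]]
force: [11.9, 2.1, -7.9]
width: 0.0219
gripper_force: 30.0
```

servo_tool:
  deltas: "1 0.004 -0.002 0 0; 1 0.004 0 0 0; 1 0 0 0 0"

```text
clock: 16.05
tool_pos: [0.4571, -0.0547, 0.0233]
orientation: [[-0.991, -0.133, 0.009], [-0.133, 0.991, -0.001], [-0.008, -0.002, -1.0]]
force: [16.2, 4.2, -8.5]
width: 0.0219
gripper_force: 30.0
```

servo_tool:
  deltas: "1 0.004 0 0 0; 1 0.004 0 0 0; 1 0 0 0 0"

```text
clock: 16.42
tool_pos: [0.4567, -0.0552, 0.0238]
orientation: [[-0.991, -0.133, 0.012], [-0.133, 0.991, -0.002], [-0.011, -0.003, -1.0]]
force: [19.0, 4.8, -8.2]
width: 0.0219
gripper_force: 30.0
```

The stop has been reached: the force rose to 19 N after about 84 mm of travel, which fits. I'll ease off and centre the hook in the eye.

servo_tool:
  deltas: "1 -0.01 0 0 0; 1 -0.01 0 0 0; 1 -0.01 0 0 0; 1 0 0 0 0"

```text
clock: 16.92
tool_pos: [0.4572, -0.0532, 0.0221]
orientation: [[-0.991, -0.134, -0.002], [-0.134, 0.991, 0.001], [0.002, 0.001, -1.0]]
force: [2.7, 0.2, -1.2]
width: 0.0221
gripper_force: 30.0
```

servo_tool:
  deltas: "1 -0.01 0 0 0; 1 -0.01 0 0 0; 1 -0.01 0 0 0; 1 0 0 0 0"

```text
clock: 17.42
tool_pos: [0.4655, -0.0526, 0.0223]
orientation: [[-0.991, -0.133, -0.0], [-0.133, 0.991, 0.0], [0.0, 0.0, -1.0]]
force: [-0.3, -0.6, -1.5]
width: 0.022
gripper_force: 30.0
```

```bash
python3 - <<'E'
from h import *
p,d=snapshot("side")
f=cv2.resize(p[130:230,290:430],None,fx=5.5,fy=5.5,interpolation=cv2.INTER_CUBIC)
f=np.clip(f.astype(float)*1.6,0,255).astype(np.uint8)
cv2.imwrite("pics/c7.png",f)
X=pts("side",d);o2=np.array([.6017,-.0203]);th=np.radians(7.7);ex=np.array([np.cos(th),np.sin(th)]);ey=np.array([-ex[1],ex[0]])
S=np.dstack([(X[...,:2]-o2)@ex,(X[...,:2]-o2)@ey,X[...,2]])*1000
w=(abs(S[...,1]+70)<25)&(S[...,0]>-45)&(S[...,0]<60)&(S[...,2]>15)&(S[...,2]<78)
print(w.sum(),np.median(S[w],0),np.percentile(S[w][:,0],[10,25,75,90]))
s=manip.state();print(s["tool_pos"],s["force"],s["moment"])
E
```

```text
246 [ -8.60638802 -72.72889252  45.84607482] [-11.6671384  -10.20804529  -7.09585544  -4.55360968]
[ 0.46533206 -0.05258171  0.02231014] [ 0.30251687 -0.08788538 -2.32506531] [ 0.06998557 -0.00960704 -0.00314776]
```

View pics/c7.png

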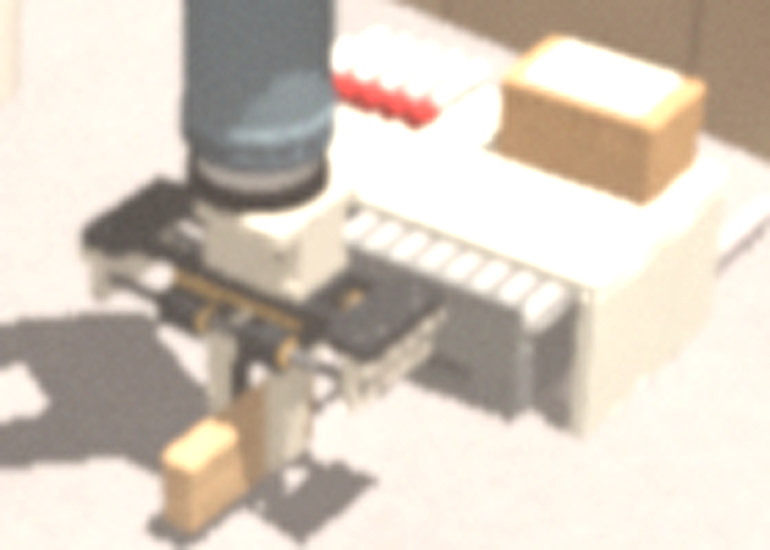

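The tray's plate is now out in front of the ledge (crop (480,350)), about 86 mm forward and at its stop. The hook hangs free in the eye, so I'll unhook straight up.

servo_tool:
  deltas: "1 0 0 -0.012 0; 1 0 0 -0.016 0; 1 0 0 -0.02 0; 1 0 0 0 0"

```text
clock: 17.98
tool_pos: [0.4659, -0.0528, 0.035]
orientation: [[-0.991, -0.133, 0.001], [-0.133, 0.991, -0.0], [-0.001, -0.001, -1.0]]
force: [0.9, -0.3, -2.0]
width: 0.0216
gripper_force: 30.0
```

servo_tool:
  deltas: "1 0 0 -0.03 0; 1 0 0 -0.06 0; 1 0 0 -0.1 0; 1 0 0 -0.1 0; 1 0 0 -0.03 0; 1 0.03 0 0 0; 1 0.03 0 0 0; 1 0 -0.05 0 0; 1 0 -0.1 0 0; 1 0 -0.15 0 0; 1 0 -0.15 0 0; 1 0 -0.15 0 0"

```text
clock: 19.48
tool_pos: [0.4704, -0.2053, 0.1138]
orientation: [[-0.991, -0.133, -0.0], [-0.133, 0.991, 0.0], [0.0, 0.0, -1.0]]
force: [0.2, -0.4, -2.3]
width: 0.0219
gripper_force: 30.0
```

servo_tool:
  deltas: "1 0 -0.15 0 0; 1 0 -0.1 0 0; 1 0 -0.06 0 0; 1 0 -0.03 0 0; 1 0 0 0 0.01; 1 0 0 0 0.01; 1 0 0 0 0.0097; 1 0 0 0 0; 1 0 0 0 0"

```text
clock: 20.6
tool_pos: [0.482, -0.2869, 0.1145]
orientation: [[-0.999, 0.051, -0.0], [0.051, 0.999, 0.0], [0.0, 0.0, -1.0]]
force: [0.2, 0.5, -1.6]
width: 0.0223
gripper_force: 30.0
```

```bash
python3 - <<'E'
from h import *
p,d=snapshot("side");t,dt=snapshot("top");X=pts("side",d);s=manip.state();print(s["tool_pos"],s["force"],s["moment"])
f=cv2.resize(p[170:280,330:470],None,fx=5,fy=5,interpolation=cv2.INTER_CUBIC);cv2.imwrite("pics/c8.png",f)
T=s["tool_pos"];x=s["orientation"][:,0]*-1;y=s["orientation"][:,1]
D=X-T;a=D@x;b=D@y;w=(abs(b)<.02)&(a>-.1)&(a<.13)&(D[...,2]<.05)&(D[...,2]>-.02)
q=np.c_[a[w],b[w],D[w][:,2]];
for k in np.arange(-.1,.13,.015):
    r=q[(q[:,0]>=k)&(q[:,0]<k+.015)]
    if len(r)>1:print(round(k,3),len(r),np.round(r[:,1].mean(),4),"z max/min",np.round([r[:,2].max(),np.median(r[:,2]),r[:,2].min()],4))
E
```

```text
[ 0.48194564 -0.28722804  0.11444396] [ 0.39532848  0.32063409 -0.75118365] [0.00246559 0.00034791 0.00632975]
-0.085 87 -0.0025 z max/min [ 0.0369  0.0152 -0.006 ]
-0.07 88 -0.0081 z max/min [ 0.0385  0.0256 -0.0083]
-0.055 78 -0.008 z max/min [ 0.0387  0.0294 -0.0055]
-0.04 72 -0.0089 z max/min [ 0.0383  0.0291 -0.0045]
-0.025 102 -0.0073 z max/min [ 0.0493  0.0286 -0.0059]
-0.01 77 0.0004 z max/min [ 0.0488  0.0354 -0.0022]
0.005 10 0.0067 z max/min [0.0423 0.0342 0.0327]
0.02 15 -0.0121 z max/min [ 0.0323  0.0127 -0.0057]
0.035 4 -0.0088 z max/min [ 0.0339  0.0207 -0.0052]
0.05 4 -0.0037 z max/min [0.0314 0.0294 0.026 ]
0.065 2 -0.0025 z max/min [0.0281 0.0251 0.022 ]
```

View pics/c8.png

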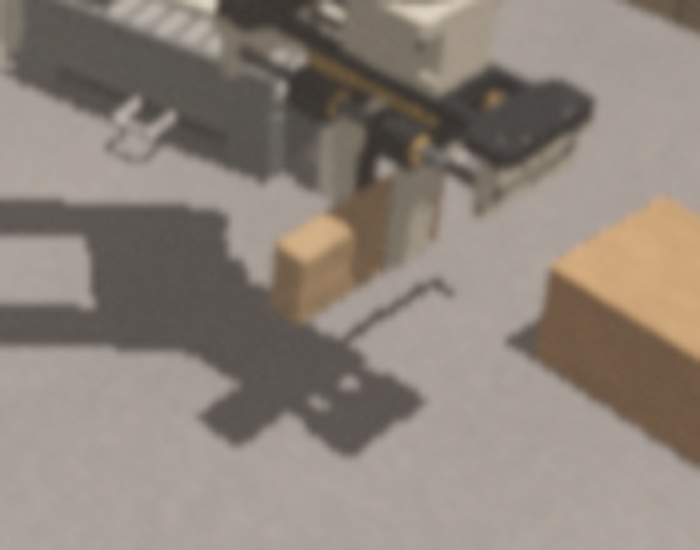

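The tray is fully out with its eye at crop (145,125). The hook is held level and upright in the grip, and the carton at (630,340) is clear, so I'll lower it to the table.

servo_tool:
  deltas: "1 0 0 0.08 0; 1 0 0 0.12 0; 1 0 0 0.1 0; 1 0 0 0.06 0; 1 0 0 0.03 0; 1 0 0 0.02 0; 1 0 0 0.01 0; 1 0 0 0 0"

```text
clock: 21.7
tool_pos: [0.4821, -0.2877, 0.0098]
orientation: [[-0.999, 0.053, 0.001], [0.053, 0.999, -0.0], [-0.001, -0.0, -1.0]]
force: [-0.3, -0.2, -0.9]
width: 0.0218
gripper_force: 30.0
```

servo_tool:
  deltas: "1 0 0 0.004 0; 1 0 0 0 0"

```text
clock: 21.95
tool_pos: [0.4822, -0.2878, 0.0088]
orientation: [[-0.999, 0.053, 0.001], [0.053, 0.999, -0.001], [-0.001, -0.001, -1.0]]
force: [-0.2, -0.5, -0.9]
width: 0.0217
gripper_force: 30.0
```

servo_tool:
  deltas: "1 0 0 0.004 0; 1 0 0 0.003 0; 1 0 0 0 0; -0.2 0 0 0 0; -0.2 0 0 0 0; -0.2 0 0 0 0; -0.2 0 0 0 0; -0.2 0 0 0 0; -0.2 0 0 0 0"

```text
clock: 23.08
tool_pos: [0.4819, -0.2875, 0.0066]
orientation: [[-0.999, 0.053, -0.0], [0.053, 0.999, 0.0], [0.0, 0.0, -1.0]]
force: [-0.3, 0.6, -0.5]
width: 0.0556
gripper_force: 0.0
```

servo_tool:
  deltas: "-0.2 0 0 -0.04 0; -0.2 0 0 -0.1 0; -0.2 0 0 -0.2 0; -0.2 0 0 -0.2 0; -0.2 0 0 -0.2 0; -0.2 0.2 0 0 0; -0.2 0.2 0 0 0; -0.2 0 0 0 0"

```text
clock: 24.08
tool_pos: [0.3796, -0.2815, 0.1925]
orientation: [[-0.998, 0.055, -0.0], [0.055, 0.998, -0.0], [0.0, -0.0, -1.0]]
force: [1.0, -0.1, -0.7]
width: 0.0563
gripper_force: 0.0
```

```bash
python3 - <<'E'
from h import *
p,d=snapshot("side")
f=cv2.resize(p[110:290,240:500],None,fx=3,fy=3,interpolation=cv2.INTER_CUBIC);cv2.imwrite("pics/c9.png",f)
X=pts("side",d);w=np.zeros((400,640),bool);w[222:268,375:437]=1
hs=cv2.cvtColor(p,cv2.COLOR_BGR2HSV);w&=(hs[...,1]>90)&(X[...,2]>.037)&(X[...,2]<.052);q=X[w];print(w.sum(),q.mean(0),cv2.minAreaRect((q[:,:2]*1000).astype(np.float32)))
s=manip.state();print(s["clock"],s["tool_pos"],s["force"],s["width"])
E
```

```text
71 [ 0.45022265 -0.2966435   0.04090878] ((458.98089599609375, -297.9217529296875), (15.935759544372559, 100.1485595703125), 79.24230194091797)
24.125 [ 0.38135743 -0.28229308  0.19267099] [0.54476365 0.02058556 0.25171467] 0.0559649606210353
```

View pics/c9.png

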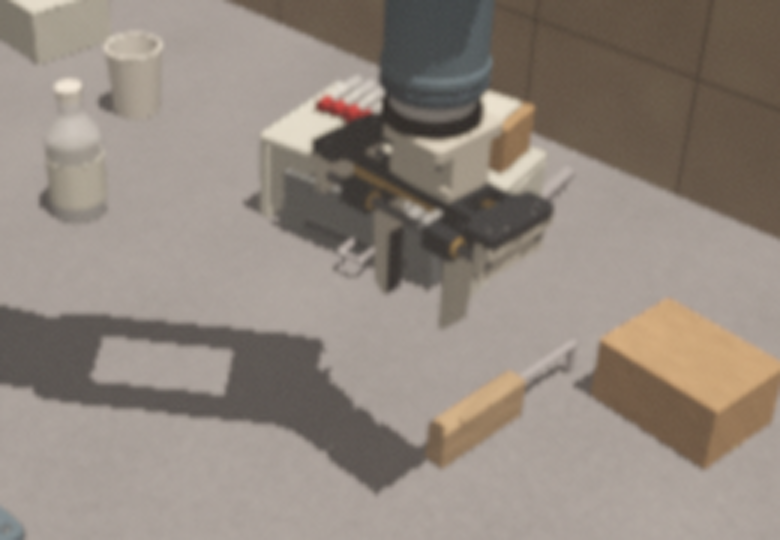

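The hook stands upright on the table at crop (500,400), hook down and well clear of the tray. The tray is out at its stop with its eye at (355,258), and the bottle, cup and carton haven't moved. I'm handing it in.

```bash
python3 -c "
from station import job
print(job.job_done())"
```

```text
the job is handed in; nothing more can be done
None
```

The tray is pulled forward to its stop with the hook alone (peak pull about 20 N, under the 25 N limit); the rod is back on the table, hook down and clear of the tray, and the job was handed in at about 24 s.

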